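# Tuck a laptop's bay cover under the lapping panel and hold it flat

## Robot

A 6-joint arm with a two-finger parallel gripper is mounted at the origin on the work surface. World frame = base frame: x ahead of the robot, y to its left, z up, the work surface at z = 0. Lengths are in mm, angles in rad, forces in N, time in s.
With the tool pointing down it reaches from about 275 to 1000 mm from the base axis. Payload 8.4 kg.
Tool frame: the origin (TCP) lies between the finger pads; the fingertips stand 22 mm ahead of it and the grasp point (between the pads) lies 3 mm ahead of it; z points along the fingers, y is the line along which they close (so a half turn about z gives the same grasp; the last joint's range is limited). The gripper opens to 85 mm and grips with 20 to 120 N. Pads are 22 mm wide; open, the fingers measure 114 mm over their backs; the gripper's body (76 mm by 85 mm) begins 54 mm behind the grasp point. The pads swing forward as they close: fully open they stand 13 mm farther back than shut.
Start: joints at [-1.112, 0.353, 1.633, -0, 1.155, -0.002], TCP at [277.915, -559.814, 253.281] pointing down, gripper open.
Joint ranges: [-2.63, 2.63], [-0.92, 2.1], [0.06, 2.66], [-1.3, 4.44], [0, 2.69], [-3.02, 3.02]. Speed limits (rad/s): [2.22, 2.22, 2.79, 3.14, 3.14, 3.14].

## Interface

Orientations are given as [roll, pitch, yaw] about the fixed x, y, z axes, in that order (R = Rz(yaw) Ry(pitch) Rx(roll)).
In Python, from rig import r, grab_frame gives the robot as it stands.
- The arm moves only by the shell command python3 -m inch 'ROWS' [FORCE]. ROWS is JSON, a list of rows, each a list of 7 numbers: the turn, a rotation vector about the tool's x, y, z as a fraction of full scale, then the shift along the tool's x, y, z as a fraction of full scale, then the closure, from 0 (fully open) to 1 (shut). In form: [[rx, ry, rz, dx, dy, dz, fingers], ...]. A call has 1 to 8 rows; each row shifts and turns the commanded pose from where the row before left it, along the tool's axes as they then stand; what a row does not reach is not made up. Full scale, the value 1, is 2.5 cm for a shift and pi rad for a turn. A row lasts 1/12 s, in which the tool goes at most 41.7 mm and 7.16 degrees, less where a joint would pass 70% of its speed; a pose out of reach is approached as far as the arm can. A call with a number of a shift or a turn outside -1 to 1 is refused whole. A call with a gripper value outside its range is refused whole. The fingers move at their own pace and stop on an object; FORCE is the grip in N (left out, the last holds). Time passes only in rows, so rows that do not move let the fingers close. It gives the time, the measured TCP pose, the force, the opening and the grip force at its end, in the units of the state.
- r.sense(): the state, without advancing time (a new reading comes with each control period).
- grab_frame(name): name is "scene" or "side" or "wrist"; returns a dict with "pixels" (400x640x3 uint8, red, green, blue), "z_map" (400x640 float32, mm along the optical axis (not along the pixel's ray), 0 where there is no reading), "vertical_fov" (degrees; the focal length in pixels is half the picture's height over the tangent of half this angle, whatever the lens; pixels are square), "cx", "cy" (the principal point, pixels), "cam_to_world" (4x4, takes a point from camera to world coordinates). Camera axes: x right, y down, z forward; pixel columns grow to the right and rows downward; lengths in mm; the calibration is good to about 2 mm. A picture is of the moment at which its call begins.
- r.sign_off(): hands the job in; it is judged then, once.
The state is a dict: "clock": time; "qpos": joint angles; "qvel": joint speeds; "joint_efforts": joint torques, N m; "eef_pos": TCP position; "tcp_rot": TCP orientation; "contact_force": force on the tool from outside, world axes, zero at the start; "wrist_torque": the same for the moment, N m; "opening": opening from 0.0 (shut) to 1.0 (fully open); "grasp_force": force on a finger pad.
Only numpy, scipy, OpenCV 4.12 (cv2) and the standard library are available. Lean on these libraries where they do the work, as an engineer would, in place of code of your own. Each camera call takes 0.05 s, during which the arm holds its last target. There are 200 camera calls.

## Task

Take the loose metal cover by its grip bar and fit it in the bay of the opened laptop: tuck its front edge (the plain end, farther from the bar) about 20 mm under the free edge of the hinged lapping panel without lifting that panel, square to the bay and between its two side rails. Press the cover flat on the bay floor against the sprung contacts and finish while still holding it down: do not let go, as if a colleague were about to put in the screws. Leave the other things on the table where they are.

Things in the scene. Friction and masses are not known exactly. Their poses are not given: they have to be found in the camera images.
- cover_grip (a point): Loose aluminium cover, a plate 105 (its x) x 80 (y) x 3 mm, 70 to 160 g, lying flat on the table. Its grip bar is 10 mm thick (x), 44 mm long (y), and stands 24 mm above the plate. This point: centre of the bar half-way up, 15 mm above the plate's underside. x points to the front edge, 65 mm ahead of it; the rear edge, with two small screw holes, is 40 mm behind. z up.
- cover_front (a point): Middle of the cover's front edge, on its underside (65 mm ahead of the grip bar's centre, 15 mm lower). Axes as for the cover.
- laptop: Opened laptop, underside up, fixed, 220 (x) x 320 (y) mm, outer rim 18 mm high. Origin under its centre; axes as for the mouth. Its bay, centred at y = -60 mm, has a level floor 8 mm above the table and two side rails along x, 6 mm high above the floor, 96 mm apart inside.
- mouth (a point): Point on the bay floor straight below the middle of the lapping panel's free edge. x: the direction of tucking, y across the bay (0 is its middle), z up. The panel (ribbed steel, 70 mm along x, 112 mm wide, 2 mm thick) reaches from here to +x, its lower face 6 mm above the floor; a stop rib under it is 26 mm in. Towards -x the bay is open for 135 mm, up to the outer rim.
- contacts (a point): Bay floor midway between the two sprung contacts, 55 mm before the mouth (-x): bowed brass strips at 25 mm either side, about 24 mm long in x with sloping ends, tops 6 mm above the floor when free.
- lap (a joint): Hinge of the lapping panel (at its far edge), rad: 0 = lying shut, grows as its free edge lifts (0.1 rad lifts that edge 7 mm). It is kept shut by its weight and a weak spring, about 1 N at the free edge.
- contact (a joint): The sprung contacts (they move as one), m: 0 = standing 6 mm above the bay floor, 0.006 = pressed level with the floor. It takes 3 N to start and 5.5 N to press level; they spring back when let go and tip the cover's rear up.
- tray: Bystander: white open sorting tray, 100 x 75 x 22 mm, loose. Origin under its centre.
- jar: Bystander: blue jar, 64 mm across, 70 mm high. Origin under its centre.
- duster: Bystander: air duster can, 66 mm across, 170 mm high. Origin under its centre.
- driver: Bystander: screwdriver with a black handle, 170 mm long, lying. Origin under its middle.

How it is judged:
By the outcome, as a careful person would: the job done as asked, in the order asked, and still so for the second after the job is handed in, while the arm keeps its last pose, push and grip.
It also fails if it takes over 42 s, if anything falls off the work surface, if the arm or the gripper's body presses on something with over 40 N, if the wrist force passes 120 N, or if a joint passes its speed limit or range.

## Working session

There is one attempt and no reset: what is moved stays moved. The work goes in short steps, Python scripts to look and compute and a shell command to move; the robot and the scene stay as the last step left them, time stands still between calls to the robot, and variables do not carry over. Pictures are saved under pics/ and viewed, at most 10 in all, crops included, and the job is handed in when it is done.

```bash
ls; mkdir -p pics; cat > h.py <<'E'
import numpy as np, cv2
from rig import r, grab_frame
def save(f,n): cv2.imwrite('pics/'+n,cv2.cvtColor(f['pixels'],cv2.COLOR_RGB2BGR))
def foc(f): return f['pixels'].shape[0]/2/np.tan(np.radians(f['vertical_fov'])/2)
def cloud(f):
    z=f['z_map'].astype(float); F=foc(f); v,u=np.mgrid[:z.shape[0],:z.shape[1]]
    P=np.stack([(u-f['cx'])/F*z,(v-f['cy'])/F*z,z],-1); T=np.array(f['cam_to_world'])
    W=P@T[:3,:3].T+T[:3,3]; W[z<=0]=np.nan; return W
def ray(f,u,v,h):
    F=foc(f);T=np.array(f['cam_to_world']);d=T[:3,:3]@np.array([(u-f['cx'])/F,(v-f['cy'])/F,1.]);o=T[:3,3]
    return o+d*(h-o[2])/d[2]
def proj(f,p):
    F=foc(f);T=np.array(f['cam_to_world']);c=T[:3,:3].T@(np.array(p)-T[:3,3]);return c[0]/c[2]*F+f['cx'],c[1]/c[2]*F+f['cy']
E
python3 - <<'E'
from h import *
import pickle
for n in ['scene','side','wrist']:
    f=grab_frame(n); save(f,n+'0.png'); pickle.dump(f,open(n+'0.pkl','wb')); print(n,np.round(f['cam_to_world'],3).tolist(),f['vertical_fov'])
print(r.sense())
E
```

```text
pics
scene [[0.739, 0.378, -0.557, 1163.399], [0.673, -0.411, 0.614, -588.226], [0.003, -0.829, -0.559, 664.36], [0.0, 0.0, 0.0, 1.0]] 51.29312002676914
side [[-0.996, -0.062, 0.058, 463.326], [-0.085, 0.743, -0.664, 858.765], [-0.002, -0.667, -0.745, 912.104], [0.0, 0.0, 0.0, 1.0]] 49.462638525264126
wrist [[0.445, -0.852, -0.276, 348.712], [-0.895, -0.424, -0.136, -526.394], [-0.001, 0.308, -0.951, 373.162], [0.0, 0.0, 0.0, 1.0]] 65.50922414616548
{'clock': 0.15, 'qpos': array([-1.11239350e+00,  3.53515188e-01,  1.63391723e+00,  1.05077549e-05,
        1.15524080e+00, -2.41603104e-03]), 'qvel': array([-0.0005561 , -0.00021332, -0.0039635 ,  0.00097285,  0.00035856,
        0.00130411]), 'joint_efforts': array([ 2.95545524e-04, -6.05636358e+01, -3.42338097e+01, -7.46190267e-06,
        6.11727053e-03,  1.05451383e-05]), 'eef_pos': array([ 277.77442572, -559.5138023 ,  252.7375407 ]), 'tcp_rot': array([-3.14051212e+00, -1.22195170e-05,  4.60814602e-01]), 'contact_force': array([ 0.47907119, -0.35595766, -0.72764697]), 'wrist_torque': array([-0.00835107,  0.08366557,  0.08483392]), 'grasp_force': 0.0, 'opening': 1.0028060602266338}
```

View pics/scene0.png

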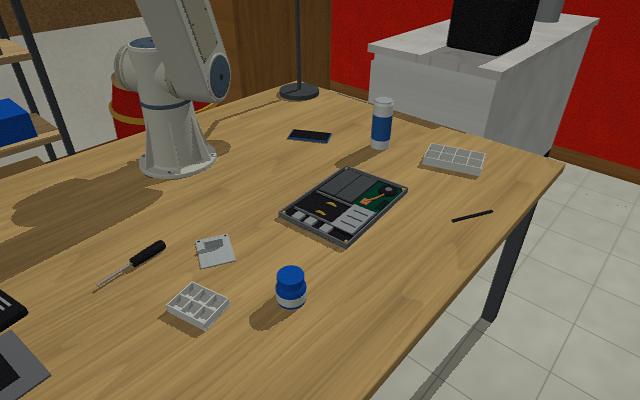

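View pics/side0.png

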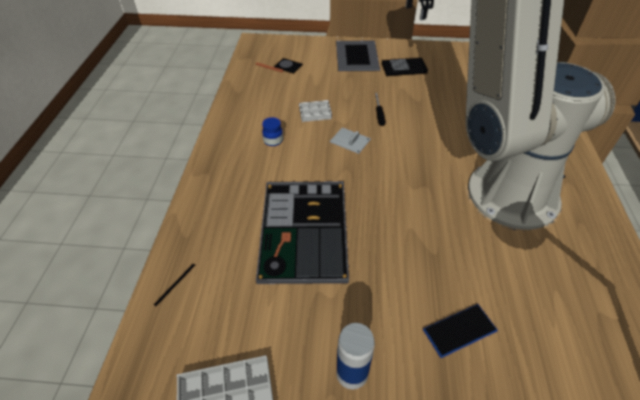

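The scene view shows the cover at (215,250) with its bar at about (208,243), and the laptop at (343,205) with brass contacts at (322,205) and the light ribbed panel at (357,218). The side view shows the same things: cover (350,140), laptop (305,230), contacts (313,204/218), panel (280,210).

```bash
python3 - <<'E'
from h import *
import pickle
for n,c,l in [('scene',(215,250),(343,205)),('side',(350,140),(305,230))]:
    f=pickle.load(open(n+'0.pkl','rb')); W=cloud(f); hsv=cv2.cvtColor(f['pixels'],cv2.COLOR_RGB2HSV)
    print(n,'cover pt',W[c[1],c[0]].round(1),'lap',W[l[1],l[0]].round(1),'wood z',np.nanmedian(W[...,2][(abs(W[...,2])<15)]).round(1))
    # cover: low saturation; laptop: height
    m=((hsv[...,1]<70)&(hsv[...,2]>70)).astype(np.uint8); k,L=cv2.connectedComponents(m); m=L==L[c[1],c[0]]
    P=W[m]; lo=P[P[:,2]<9]; hi=P[P[:,2]>15]
    print(' cover rect',m.sum(),cv2.minAreaRect(lo[:,:2].astype(np.float32)),'bar',hi.mean(0).round(1) if len(hi) else 0,len(hi),cv2.minAreaRect(hi[:,:2].astype(np.float32)) if len(hi)>3 else '')
    m=(np.nan_to_num(W[...,2])>4).astype(np.uint8); k,L=cv2.connectedComponents(m); m=L==L[l[1],l[0]]; print(' lap',m.sum(),cv2.minAreaRect(W[m][:,:2].astype(np.float32)))
    # contacts: saturated yellow within laptop
    q=(hsv[...,0]>14)&(hsv[...,0]<32)&(hsv[...,1]>120)&(hsv[...,2]>110)&m
    k,L,st,ce=cv2.connectedComponentsWithStats(q.astype(np.uint8))
    for i in range(1,k):
        if st[i,4]>8: print('  brass',st[i],ray(f,*ce[i],13).round(1))
E
```

```text
scene cover pt [ 470.2 -193.     3. ] lap [579.5 155.8   7.1] wood z -0.6
 cover rect 1020 ((465.3784484863281, -191.26351928710938), (81.36231231689453, 116.81945037841797), 62.8753547668457) bar [ 459.  -188.3   22.8] 120 ((457.9359130859375, -187.74163818359375), (43.925418853759766, 14.269487380981445), 61.93690872192383)
 lap 5656 ((574.6923828125, 172.76239013671875), (223.3103790283203, 326.1750793457031), 5.379232883453369)
  brass [328 202   8   5  20] [557.2 132.9  13. ]
  brass [316 210  10   5  20] [561.4  82.8  13. ]
side cover pt [ 465.8 -170.1   21.7] lap [566.6 186.   17.7] wood z 1.8
 cover rect 627 ((465.0617370605469, -195.42312622070312), (92.98297119140625, 110.7135009765625), 61.96235275268555) bar [ 457.  -183.2   25.6] 57 ((457.1336975097656, -185.4012451171875), (46.615753173828125, 11.592504501342773), 65.0770492553711)
 lap 8753 ((575.6262817382812, 159.6981201171875), (234.83389282226562, 352.4840393066406), 5.35004997253418)
  brass [309 202   9   2  13] [556.1  87.8  13. ]
  brass [309 216   9   3  23] [550.7 138.3  13. ]
```

```bash
python3 - <<'E'
import cv2
a=cv2.imread('pics/scene0.png')
x=cv2.resize(a[225:275,180:250],None,fx=5.5,fy=5.5,interpolation=cv2.INTER_CUBIC)
y=cv2.resize(a[160:250,270:415],None,fx=5,fy=5,interpolation=cv2.INTER_CUBIC)
import numpy as np
o=np.zeros((600,725,3),np.uint8); s=cv2.resize(y,None,fx=.7,fy=.7); o[:275,:385]=x; o[280:280+s.shape[0],:s.shape[1]]=s
cv2.imwrite('pics/crop1.png',o)
E
```

```text
(no output)
```

View pics/crop1.png

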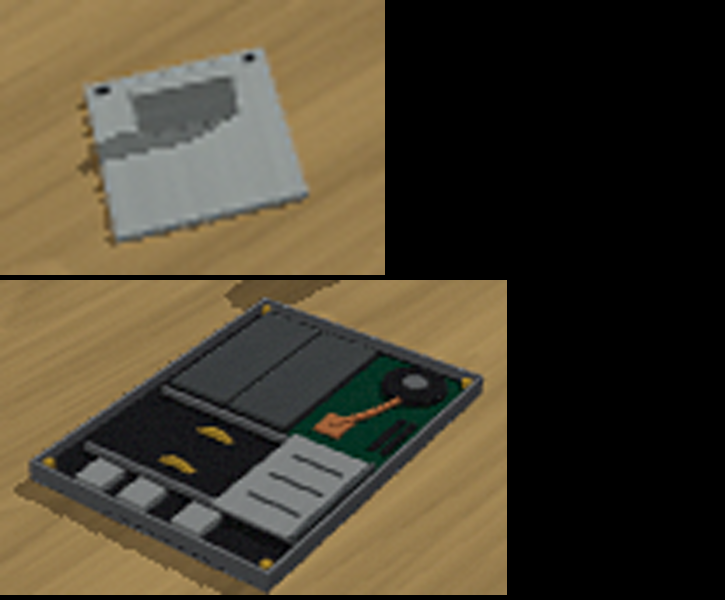

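The crop shows the screw holes on the far side, so the cover's front points toward the camera (yaw about -28°). The ribbed panel is on the +x side of the bay.

```bash
python3 -m inch '[[0,0,0,0.82,-0.637,0.2,0],[0,0,0,0.82,-0.637,0.2,0],[0,0,0,0.82,-0.637,0.2,0],[0,0,0,0.82,-0.637,0.2,0],[0,0,0,0.82,-0.637,0.2,0],[0,0,0,0.82,-0.637,0.2,0],[0,0,0,0.82,-0.637,0.2,0],[0,0,0,0.82,-0.637,0.2,0]]' 
python3 -m inch '[[0,0,0,0.82,-0.637,0.2,0],[0,0,0,0.82,-0.637,0.2,0],[0,0,0,0.82,-0.637,0.2,0],[0,0,0,0.82,-0.637,0.2,0],[0,0,0,0.82,-0.637,0.2,0],[0,0,0,0.82,-0.637,0.2,0],[0,0,0,0.82,-0.637,0.2,0],[0,0,0,0.82,-0.637,0.2,0]]' 
python3 -m inch '[[0,0,-0.0333,0,0,0.2,0],[0,0,-0.0333,0,0,0.2,0],[0,0,-0.0333,0,0,0.2,0],[0,0,-0.0333,0,0,0.2,0],[0,0,-0.0333,0,0,0.2,0],[0,0,-0.0333,0,0,0.2,0],[0,0,0,0,0,0,0],[0,0,0,0,0,0,0]]'
python3 - <<'E'
from h import *
import pickle
f=grab_frame('wrist'); save(f,'w1.png'); pickle.dump(f,open('w1.pkl','wb')); s=r.sense(); print(s['eef_pos'],s['tcp_rot'])
E
```

```text
clock: 0.82
eef_pos: [368.4, -371.5, 212.9]
tcp_rot: [-3.141, 0.0, 0.461]
contact_force: [0.4, 0.7, -0.3]
opening: 1.002
grasp_force: 0.0
clock: 1.48
eef_pos: [458.7, -184.5, 173.0]
tcp_rot: [-3.141, 0.0, 0.461]
contact_force: [0.4, 0.4, -0.5]
opening: 1.001
grasp_force: 0.0
clock: 2.15
eef_pos: [458.2, -185.7, 143.1]
tcp_rot: [-3.141, 0.0, 1.085]
contact_force: [0.1, -0.4, 0.0]
opening: 0.996
grasp_force: 0.0
[ 458.38539018 -185.72899609  143.32765211] [-3.14135820e+00  2.09120058e-05  1.08487299e+00]
```

View pics/w1.png

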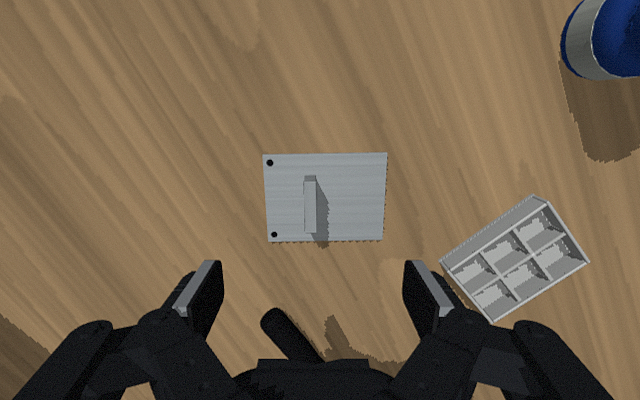

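The wrist view shows the cover at (264..387, 153..242), holes on the left, the bar top at about (310,176) to (310,232), the tray at right (510,260) and the jar top right.

```bash
python3 - <<'E'
from h import *
import pickle
f=pickle.load(open('w1.pkl','rb')); W=cloud(f); hsv=cv2.cvtColor(f['pixels'],cv2.COLOR_RGB2HSV)
m=((hsv[...,1]<70)).astype(np.uint8); m[250:]=0; k,L=cv2.connectedComponents(m); m=L==L[200,350]
c,_=cv2.findContours(m.astype(np.uint8),cv2.RETR_EXTERNAL,cv2.CHAIN_APPROX_NONE); c=max(c,key=cv2.contourArea)[:,0]
P=np.array([ray(f,u,v,3)[:2] for u,v in c],np.float32); R=cv2.minAreaRect(P); print(R, cv2.boxPoints(R).round(1).tolist())
hi=m&(W[...,2]>22); print('bar top depth',W[hi].mean(0).round(1),cv2.minAreaRect(W[hi][:,:2].astype(np.float32)))
print('plate z',np.nanmedian(W[200,330:380,2]))
t=W[190:330,440:600].reshape(-1,3); t=t[t[:,2]>8]
th=np.radians(R[2]); s=r.sense(); a=s['tcp_rot'][2]; ex=np.array([np.sin(a),-np.cos(a)]); d=t[:,:2]-s['eef_pos'][:2]; print('tray min along tool y/x',(d@ex).min(),(d@[np.cos(a),np.sin(a)]).max())
E
```

```text
((466.5306701660156, -194.45814514160156), (81.33696746826172, 105.81421661376953), 63.10973358154297) [[401.0, -206.8000030517578], [495.29998779296875, -254.6999969482422], [532.0999755859375, -182.10000610351562], [437.70001220703125, -134.3000030517578]]
bar top depth [ 455.6 -188.    27. ] ((455.1837463378906, -188.62396240234375), (43.506065368652344, 9.802980422973633), 62.40461349487305)
plate z 2.9764878624810933
tray min along tool y/x 40.322735415998984 13.029653130190997
```

```bash
python3 -m inch '[[0,0,-0.0045,-0.162,-0.05,0.64,0.5],[0,0,0,0,0,0.64,0.5],[0,0,0,0,0,0.64,0.5],[0,0,0,0,0,0.64,0.5],[0,0,0,0,0,0.64,0.5],[0,0,0,0,0,0.64,0.5],[0,0,0,0,0,0.384,0.5],[0,0,0,0,0,0.384,0.5]]' 60
python3 -m inch '[[0,0,0,0,0,0,0.6],[0,0,0,0,0,0,0.8],[0,0,0,0,0,0,1],[0,0,0,0,0,0,1],[0,0,0,0,0,0,1],[0,0,0,0,0,0,1],[0,0,0,0,0,0,1],[0,0,0,0,0,0,1]]'
```

```text
clock: 2.87
eef_pos: [455.5, -188.8, 27.6]
tcp_rot: [-3.142, 0.0, 1.101]
contact_force: [0.4, -0.6, -0.7]
opening: 0.499
grasp_force: 0.0
clock: 3.53
eef_pos: [456.0, -189.0, 28.8]
tcp_rot: [3.14, -0.0, 1.103]
contact_force: [-0.9, 0.9, 7.5]
opening: 0.1
grasp_force: 60.2
```

```bash
python3 -m inch '[[0,0,0,0,0,-0.3,1],[0,0,0,0,0,-0.6,1],[0,0,0,0,0,-0.8,1],[0,0,0,0,0,-0.8,1],[0,0,0,0,0,-0.8,1],[0,0,0,0.3,-0.05,0,1],[0,0,0,0.6,-0.12,0,1],[0,0,0,0.8,-0.155,0,1]]'
python3 -m inch '[[0,0,0,0.87,-0.17,0,1],[0,0,0,0.87,-0.17,0,1],[0,0,0,0.87,-0.17,0,1],[0,0,0,0.87,-0.17,0,1],[0,0,0,0.87,-0.17,0,1],[0,0,0,0.87,-0.17,0,1],[0,0,0,0.87,-0.17,0,1],[0,0,0,0.87,-0.17,0,1]]'
python3 -m inch '[[0,0,0,0.87,-0.17,0,1],[0,0,0,0.87,-0.17,0,1],[0,0,0,0.87,-0.17,0,1],[0,0,-0.0358,0.5,-0.1,0,1],[0,0,-0.0358,0,0,0,1],[0,0,-0.0358,0,0,0,1],[0,0,-0.0358,0,0,0,1],[0,0,-0.0358,0,0,0,1]]'
python3 -m inch '[[0,0,0,0,0,0,1],[0,0,0,0,0,0,1]]'
python3 - <<'E'
from h import *
import pickle
for n in ['wrist','scene']:
    f=grab_frame(n); save(f,n+'2.png'); pickle.dump(f,open(n+'2.pkl','wb'))
s=r.sense(); print(s['eef_pos'],s['tcp_rot'])
E
```

```text
clock: 4.2
eef_pos: [467.4, -147.1, 110.9]
tcp_rot: [3.141, -0.0, 1.101]
contact_force: [-0.4, 0.2, -2.0]
opening: 0.1
grasp_force: 59.2
clock: 4.87
eef_pos: [515.2, 24.9, 110.2]
tcp_rot: [-3.141, 0.0, 1.103]
contact_force: [0.5, 0.6, -1.5]
opening: 0.1
grasp_force: 59.2
clock: 5.53
eef_pos: [536.4, 100.2, 110.1]
tcp_rot: [-3.141, -0.0, 1.671]
contact_force: [-0.6, 0.3, -0.9]
opening: 0.102
grasp_force: 59.1
clock: 5.7
eef_pos: [536.6, 99.9, 110.2]
tcp_rot: [-3.141, 0.0, 1.662]
contact_force: [0.2, 0.1, -1.5]
opening: 0.102
grasp_force: 59.1
[536.76539175  99.8082022  110.36928796] [-3.14120933e+00  1.61425041e-05  1.66147495e+00]
```

View pics/wrist2.png

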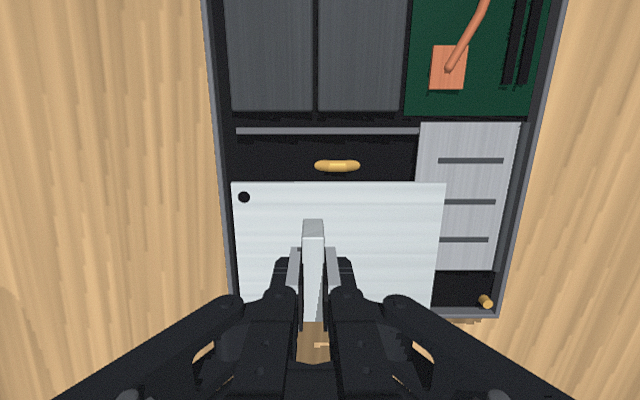

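The wrist view shows the held cover level, with its +y edge at (231,182) to (446,183) and its front edge going down from (446,183) to about (432,305). It also shows the panel corners (421,122), (520,122) and (496,270), its free edge from (421,122) to (415,180), one contact at (337,165), and the rail along v≈130.

```bash
python3 - <<'E'
from h import *
import pickle
f=pickle.load(open('wrist2.pkl','rb')); W=cloud(f); hsv=cv2.cvtColor(f['pixels'],cv2.COLOR_RGB2HSV)
g=cv2.cvtColor(f['pixels'],cv2.COLOR_RGB2GRAY).astype(int)
zp=np.nanmedian(W[140:260,430:480,2]); zc=np.nanmedian(W[190:210,260:420,2]); zf=np.nanmedian(W[140:150,250:300,2]); print('panel z',zp,'cover top z',zc,'floor',zf)
def fit(P): # line fit
    vx,vy,x,y=cv2.fitLine(np.array(P,np.float32),cv2.DIST_HUBER,0,.01,.01).ravel(); return np.array([x,y]),np.array([vx,vy])
def step(row,a,b): d=np.diff(g[row,a:b]); i=np.argmax(abs(d)); return a+i+.5
def vstep(col,a,b): d=np.diff(g[a:b,col]); i=np.argmax(abs(d)); return a+i+.5
def ang(d): return np.degrees(np.arctan2(d[1],d[0]))
fe=[ray(f,step(v,408,426),v,16)[:2] for v in range(138,178,3)]; pf,df=fit(fe); print('panel free edge',pf,ang(df))
pt=[ray(f,u,vstep(u,112,130),16)[:2] for u in range(428,514,4)]; a,da=fit(pt); print('panel +y edge',a,ang(da))
pb=[ray(f,u,vstep(u,262,277),16)[:2] for u in range(445,490,4)]; b,db=fit(pb); print('panel -y edge',b,ang(db))
ct=[ray(f,u,vstep(u,174,190),zc)[:2] for u in range(250,405,5)]; c,dc=fit(ct); print('cover +y edge',c,ang(dc))
cf=[ray(f,step(v,432,455),v,zc)[:2] for v in range(195,262,4)]; h,dh=fit(cf); print('cover front edge',h,ang(dh))
# brass
q=(hsv[...,0]>10)&(hsv[...,0]<35)&(hsv[...,1]>110); q[:150]=0;q[175:]=0;q[:,:300]=0;q[:,380:]=0
vv,uu=np.nonzero(q); print('brass',ray(f,(uu.min()+uu.max())/2,vv.mean(),12))
# rail
print('rail', ray(f,240,130,14),ray(f,415,130,14))
th=np.radians(5.38); ex=np.array([np.cos(th),np.sin(th)]); ey=np.array([-ex[1],ex[0]])
s=r.sense(); print('x: free edge',pf@ex,'y mid',(a@ey+b@ey)/2,a@ey-b@ey,'cover front x',h@ex,'cover y mid',c@ey-40,'tcp',s['eef_pos'][:2]@ex,s['eef_pos'][:2]@ey)
E
```

```text
panel z 16.275360056077247 cover top z 84.35301374475227 floor 8.00465330863176
panel free edge [604.6965 146.3722] -85.20254
panel +y edge [637.71405 173.64119] 5.22804
panel -y edge [660.58093   63.149063] 5.2365193
cover +y edge [539.47406 140.9674 ] 5.231128
cover front edge [599.3713  124.00289] -84.63017
brass [550.66506096 135.07322249  12.        ]
rail [481.81124547 153.61118347  14.        ] [600.62072762 164.48320793  14.        ]
x: free edge 615.7566079459322 y mid 57.008984464833546 112.14939843325467 cover front x 608.3575080900204 cover y mid 49.76489656673738 tcp 543.7589041031771 49.04097484792478
```

```bash
python3 -m inch '[[0,0,0,0.15,0,0.2,1],[0,0,0,0.14,0,0.4,1],[0,0,0,0,0,0.6,1],[0,0,0,0,0,0.5,1],[0,0,0,0,0,0.4,1],[0,0,0,0,0,0.3,1],[0,0,0,0,0,0.2,1],[0,0,0,0,0,0,1]]' 90
python3 -m inch '[[0,0,0,0,0,0.05,1],[0,0,0,0,0,0.05,1],[0,0,0,0,0,0.05,1],[0,0,0,0,0,0.05,1],[0,0,0,0,0,0.04,1],[0,0,0,0,0,0,1]]'
python3 - <<'E'
from h import *
s=r.sense(); print(s['eef_pos'],s['tcp_rot'],s['contact_force'],s['wrist_torque'])
E
```

```text
clock: 6.47
eef_pos: [535.7, 106.9, 44.4]
tcp_rot: [-3.14, 0.0, 1.665]
contact_force: [-1.0, 0.2, -0.9]
opening: 0.095
grasp_force: 91.8
clock: 6.97
eef_pos: [536.8, 107.0, 39.9]
tcp_rot: [3.141, -0.0, 1.665]
contact_force: [-0.3, 0.5, 3.2]
opening: 0.089
grasp_force: 92.7
[536.76670106 107.04225481  39.90980949] [ 3.14052965e+00 -1.50213234e-04  1.66491411e+00] [-0.32822676  0.50650074  3.19397253] [-0.01035933 -0.04322384 -0.0163607 ]
```

```bash
python3 -m inch '[[0,0,0,0,0,0.04,1],[0,0,0,0,0,0.04,1],[0,0,0,0,0,0.02,1],[0,0,0,0,0,0,1]]'
python3 - <<'E'
from h import *
s=r.sense(); print(s['eef_pos'],s['tcp_rot'],s['contact_force'],s['wrist_torque'])
f=grab_frame('wrist'); save(f,'w3.png'); W=cloud(f)
E
```

```text
clock: 7.3
eef_pos: [536.7, 107.0, 37.2]
tcp_rot: [3.141, -0.0, 1.665]
contact_force: [2.1, 0.7, 4.1]
opening: 0.091
grasp_force: 92.8
[536.74863725 107.02192245  37.19253997] [ 3.14073958e+00 -7.93090536e-05  1.66496570e+00] [2.11519051 0.72682732 4.13421426] [ 0.03827076 -0.24611165 -0.05438418]
```

View pics/w3.png

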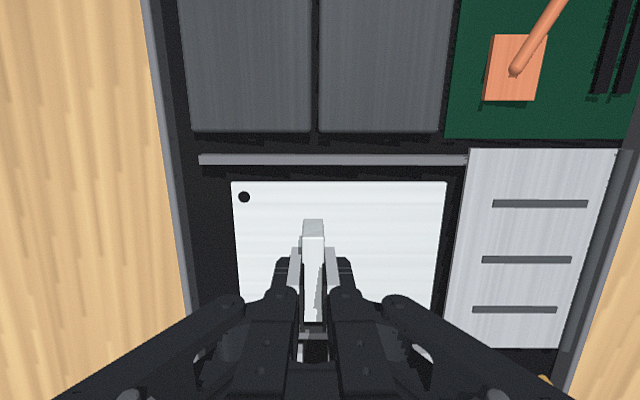

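The cover lies between the rails, with its front edge (446,183) a few mm short of the panel's free edge (468,150), and it is square and low. I slide it in now.

```bash
python3 -m inch '[[0,0,0,0,0.107,0,1],[0,0,0,0,0.107,0,1],[0,0,0,0,0.107,0,1],[0,0,0,0,0.107,0,1],[0,0,0,0,0,0,1]]'
python3 -m inch '[[0,0,0,0,0.107,0,1],[0,0,0,0,0.107,0,1],[0,0,0,0,0.107,0,1],[0,0,0,0,0.107,0,1],[0,0,0,0,0.107,0,1],[0,0,0,0,0.107,0,1],[0,0,0,0,0,0,1],[0,0,0,0,0,0,1]]'
python3 - <<'E'
from h import *
import pickle
s=r.sense(); print(s['eef_pos'],s['tcp_rot'],s['contact_force'],s['wrist_torque'])
f=grab_frame('wrist'); save(f,'w4.png'); pickle.dump(f,open('w4.pkl','wb')); W=cloud(f)
th=np.radians(5.23); ex=np.array([np.cos(th),np.sin(th)]); print('tuck',s['eef_pos'][:2]@ex+64.6-615.76+.2)
E
```

```text
clock: 7.77
eef_pos: [545.2, 107.7, 37.0]
tcp_rot: [-3.137, 0.0, 1.665]
contact_force: [-4.3, -1.2, 6.9]
opening: 0.093
grasp_force: 93.3
clock: 8.43
eef_pos: [561.3, 109.2, 37.0]
tcp_rot: [-3.138, 0.0, 1.665]
contact_force: [-5.9, -0.3, 9.2]
opening: 0.091
grasp_force: 93.6
[561.33896071 109.20760787  36.95292707] [-3.13798403e+00  2.72666416e-04  1.66501727e+00] [-5.92052594 -0.34751012  9.15194206] [-0.09176318  0.78955894  0.03933971]
tuck 17.996709827228937
```

View pics/w4.png

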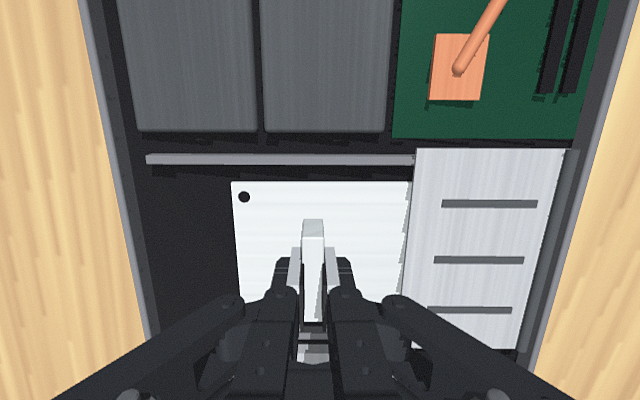

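The cover is tucked under the panel's free edge (410,150→403,320) and the panel lies flat. I push in 2 mm more and press down.

```bash
python3 -m inch '[[0,0,0,0,0.05,0,1],[0,0,0,0,0.05,0,1],[0,0,0,0,0,0.03,1],[0,0,0,0,0,0.03,1],[0,0,0,0,0,0,1],[0,0,0,0,0,0,1]]'
python3 - <<'E'
from h import *
import pickle
s=r.sense(); print(s['eef_pos'],s['tcp_rot'],s['contact_force'],s['wrist_torque'])
f=grab_frame('wrist'); W=cloud(f); save(f,'w5.png'); pickle.dump(f,open('w5.pkl','wb'))
th=np.radians(5.23); ex=np.array([np.cos(th),np.sin(th)]); ey=np.array([-ex[1],ex[0]]); print('tuck',s['eef_pos'][:2]@ex+64.6-615.76+.2)
for n,a in {'panel near free':(slice(160,240),slice(414,424)),'panel far':(slice(160,240),slice(520,535)),'cover left':(slice(205,240),slice(242,260)),'cover right':(slice(190,240),slice(350,385)),'cover top':(slice(186,192),slice(260,390))}.items():
    P=W[a].reshape(-1,3); print(n,np.nanmedian(P,0).round(2))
g=cv2.cvtColor(f['pixels'],cv2.COLOR_RGB2GRAY).astype(int)
def step(v,a,b): d=np.diff(g[v,a:b]); return a+np.argmax(abs(d))+.5
print('panel edge x',np.median([ray(f,step(v,390,425),v,16)[:2]@ex for v in range(155,176,3)]),'cover rear x',np.median([ray(f,step(v,225,245),v,11)[:2]@ex for v in range(205,245,4)]))
print('cover +y edge',np.median([ray(f,u,172+np.argmax(abs(np.diff(g[172:190,u])))+.5,11)[:2]@ey for u in range(250,390,6)]))
E
```

```text
clock: 8.98
eef_pos: [562.8, 109.3, 36.9]
tcp_rot: [-3.136, 0.0, 1.665]
contact_force: [-15.7, -2.4, 32.7]
opening: 0.092
grasp_force: 97.0
[562.83042866 109.3276716   36.89664963] [-3.13606269e+00  3.47489950e-04  1.66492072e+00] [-15.72146392  -2.37798461  32.68695683] [-0.21562096  2.28709377 -0.02556196]
tuck 19.492912806616413
panel near free [609.74 146.42  15.92]
panel far [660.83 151.44  16.12]
cover left [529.48 125.16  10.98]
cover right [587.54 134.89  11.04]
cover top [565.   146.28  10.94]
panel edge x 615.6118064931258 cover rear x 530.1187195396435
cover +y edge 98.16543001694009
```

```bash
python3 -m inch '[[0,0,0,0,-0.025,-0.02,1],[0,0,0,0,0,0,1],[0,0,0,0,0,0,1],[0,0,0,0,0,0,1],[0,0,0,0,0,0,1],[0,0,0,0,0,0,1]]'
python3 - <<'E'
from h import *
s=r.sense(); print(s['eef_pos'],s['tcp_rot'],s['contact_force'],s['wrist_torque'],s['qvel'].round(4))
f=grab_frame('side'); save(f,'side5.png')
E
```

```text
clock: 9.53
eef_pos: [562.8, 109.3, 36.9]
tcp_rot: [-3.137, 0.0, 1.665]
contact_force: [-10.8, -1.6, 23.0]
opening: 0.093
grasp_force: 95.7
[562.81239215 109.33162277  36.92672179] [-3.13734843e+00  2.99993587e-04  1.66499388e+00] [-10.7764869   -1.57467136  23.02142914] [-0.20010328  1.55746745  0.0149497 ] [-0.0013 -0.0001 -0.0004 -0.0001  0.0008 -0.0011]
```

Steady: 23 N of press, the cover flat at 11.0 mm (top), 19.5 mm tucked, and the panel down.

```bash
python3 -c "
from rig import r
print(r.sign_off())"
```

```text
the job is handed in; nothing more can be done
None
```

The cover is tucked about 19.5 mm under the still-shut lapping panel, square between the rails and flat on the bay floor; the arm still grips it and presses down with about 23 N, and the job was handed in at about 9.6 s.

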